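Put the check standards back in their nests

TASK

The calibration is finished: put each of the four check standards back in its own nest on the bench, the steel weight in the round tray with the silver circle, the small brass weight in the smaller round tray with the brass-coloured circle, the ring gauge over the red post, and the blue block level lengthwise inside the rectangular tray, vial up. Set each one down gently, not dropped, keep them all upright throughout, let go of them, and do not push aside or tip the little amber vial that stands among them.

Things in the scene. Friction and masses are not known exactly. Their poses are not given: they have to be found in the camera images.
- steel_weight: silver steel knob weight, 500 g, loose, upright: cylinder 38 mm in diameter and 46 mm high, carrying a knob 24 mm in diameter, 64 mm high in all; grip the cylinder. Origin at the centre of its underside, z up. Belongs on steel_nest.
- brass_weight: yellow brass knob weight, 200 g, loose, upright: cylinder 28 mm in diameter and 35 mm high, carrying a knob 18 mm in diameter, 49 mm high in all; grip the cylinder. Origin at the centre of its underside, z up. Belongs on brass_nest.
- ring_gauge: pale metal ring gauge, 300 g, loose, lying flat: outer diameter 54 mm, bore 28 mm right through, 26 mm high; grip it over the outside. Origin at the centre of its underside, z up. Belongs over the post of ring_nest.
- block_level: block spirit level, 350 g, loose: a bar with a dark blue body and a green vial in a white plate on top, 80 mm long (its x axis), 30 mm wide (y), 30 mm high (35 mm at the vial); grip it across its 30 mm width. Origin at the centre of its underside, z up. Belongs in level_nest; either end may face either way.
- steel_nest: fixed grey round tray, 68 mm in outer diameter, black inside with a silver circle 38 mm across at the centre. Floor 4 mm above the bench, inside diameter 58 mm, lip 7 mm above the bench. Origin at the centre of its underside, on the bench.
- brass_nest: fixed grey round tray, 56 mm in outer diameter, black inside with a brass-coloured circle 28 mm across at the centre. Floor 4 mm above the bench, inside diameter 46 mm, lip 7 mm above the bench. Origin at the centre of its underside, on the bench.
- ring_nest: fixed grey square plate, 76 x 76 mm and 4 mm thick, no lip, with a silver ring mark and an upright red post at the centre, 10 mm in diameter, standing 16 mm above the plate (top 20 mm above the bench). Origin at the centre of its underside, on the bench.
- level_nest: fixed grey rectangular tray, 106 mm (its x axis) x 56 mm (y) outside, black inside with a dark blue 80 x 30 mm rectangle at the centre. Inside 98 x 48 mm, floor 4 mm above the bench, lip 7 mm above the bench. Origin at the centre of its underside, on the bench.
- vial: small amber glass vial with a white cap, 28 mm in diameter, 52 mm high, loose and standing; not to be moved. Origin at the centre of its underside.
Mind the look-alikes: they are no part of the job. Of the things shaped like the block_level, the blue one is meant.

How it is judged:
By the outcome, as a careful person would: the job done as asked, in the order asked, and still so for the second after the job is handed in, with the robot touching nothing.
It also fails if it takes over 115 s, if anything falls off the work surface, if the arm or the gripper's body presses on something with over 40 N, if the wrist force passes 120 N, or if a joint passes its speed limit or range.

ROBOT

A 6-joint arm with a two-finger parallel gripper is mounted at the origin on the work surface. World frame = base frame: x ahead of the robot, y to its left, z up, the work surface at z = 0. Lengths are in mm, angles in rad, forces in N, time in s.
With the tool pointing down it reaches from about 350 to 775 mm from the base axis. Payload 7.3 kg.
Tool frame: the origin (TCP) lies on the front face of the gripper's body, between the roots of the fingers; the fingertips stand 66 mm ahead of it and the grasp point (between the pads) lies 47 mm ahead of it (bot.tip_extent is the distance from the TCP to the fingertips, in mm); z points along the fingers, y is the line along which they close (so a half turn about z gives the same grasp; the last joint's range is limited). The gripper opens to 92 mm and grips with 3 to 60 N. Pads are 19 mm wide; open, the fingers measure 130 mm over their backs; the gripper's body (75 mm by 190 mm) begins 47 mm behind the grasp point.
Start: joints at [1.028, 0.342, 1.524, -0, 1.275, -0.146], TCP at [202.881, 484.229, 292.241] pointing down, gripper open.
Joint ranges: [-2.53, 2.53], [-0.77, 2.02], [0.04, 2.7], [-1, 4.14], [0.28, 2.66], [-3.11, 3.11]. Speed limits (rad/s): [2.57, 2.57, 3.14, 3.14, 3.14, 3.14].

INTERFACE

Orientations are given as [roll, pitch, yaw] about the fixed x, y, z axes, in that order (R = Rz(yaw) Ry(pitch) Rx(roll)).
In Python, from plant import readout, viewer, order, bot gives the robot as it stands.
- The arm moves only by the shell command python3 -m creep 'ROWS'. ROWS is text: rows parted by semicolons, each of 7 numbers parted by spaces: the shift along the world's x, y, z in m, then the turn, a rotation vector about the world's x, y, z in rad, then the opening in per cent of the stroke, from 0 (shut) to 100 (fully open). A call has 1 to 8 rows; each row shifts and turns the commanded pose from where the row before left it; what a row does not reach is not made up. A row lasts 1/12 s, in which the tool goes at most 41.7 mm and 7.16 degrees, less where a joint would pass 70% of its speed; a pose out of reach is approached as far as the arm can. A call is refused whole if a number of a shift passes 0.0417 or a number of a turn 0.125, either way. A call with a gripper value outside its range is refused whole. The fingers move at their own pace and stop on an object; the grip force is fixed at half the most. Time passes only in rows, so rows that do not move let the fingers close. It gives the time, the measured TCP pose, the force, the opening and the grip force at its end, in the units of the state.
- readout.get_obs(): the state, without advancing time (a new reading comes with each control period).
- viewer.capture(name): name is "side" or "top"; returns the picture (384x512x3 uint8, red, green, blue); there is no depth.
- viewer.camera_info(name): a dict with "fx", "fy", "cx", "cy" (pixels), "D" ([k1, k2, p1, p2, k3] as OpenCV has them; the pictures are not rectified), "origin" and "rotation" of the camera in the world. Camera axes: x right, y up, looking along -z (the intrinsics and any distortion apply to the point x, -y, -z); pixel columns grow to the right and rows downward; lengths in mm; the calibration is good to about 2 mm. A picture is of the moment at which its call begins. camera_info takes no time and is no camera call.
- order.close_job(): hands the job in; it is judged then, once.
The state is a dict: "time": time; "joint_positions": joint angles; "dq": joint speeds; "tau": joint torques, N m; "tool_pos": TCP position; "tcp_rot": TCP orientation; "contact_force": force on the tool from outside, world axes, zero at the start; "moment": the same for the moment, N m; "grip_width": finger opening in mm; "finger_force": force on a finger pad.
Only numpy, scipy, OpenCV 4.12 (cv2) and the standard library are available. Lean on these libraries where they do the work, as an engineer would, in place of code of your own. Each camera call takes 0.05 s, during which the arm holds its last target. There are 200 camera calls.

## Working session

There is one attempt and no reset: what is moved stays moved. The work goes in short steps, Python scripts to look and compute and a shell command to move; the robot and the scene stay as the last step left them, time stands still between calls to the robot, and variables do not carry over. Pictures are saved under pics/ and viewed, at most 14 in all, crops included, and the job is handed in when it is done.

```bash
mkdir -p pics; ls
python3 - <<'E'
from plant import readout, viewer, order, bot
import cv2, numpy as np
for n in("top","side"):
    im=viewer.capture(n); cv2.imwrite(f"pics/{n}0.png",im[:,:,::-1])
    print(viewer.camera_info(n))
a=cv2.imread("pics/top0.png");cv2.imwrite("pics/top0b.png",cv2.resize(a,(800,600),interpolation=2))
a=cv2.imread("pics/side0.png");cv2.imwrite("pics/side0b.png",cv2.resize(a,(800,600),interpolation=2))
print(readout.get_obs())
E
```

```text
pics
{'fx': 489.61738460140907, 'fy': 489.61738460140907, 'cx': 263.4258818751701, 'cy': 186.3589084372531, 'D': array([-0.13204943,  0.        ,  0.        ,  0.        ,  0.        ]), 'origin': array([ 376.71630882,  -10.97206712, 1215.59262866]), 'rotation': array([ 0.08230026,  0.00831161, -1.54103127])}
{'fx': 428.9238738425751, 'fy': 428.9238738425751, 'cx': 253.27662635884343, 'cy': 190.05349218669429, 'D': array([0.02186372, 0.        , 0.        , 0.        , 0.        ]), 'origin': array([  233.607984  , -1078.24450728,   831.6476224 ]), 'rotation': array([ 0.93351142, -0.01537587, -0.19158689])}
{'time': 0.1, 'joint_positions': array([ 1.02798070e+00,  3.42634235e-01,  1.52490168e+00,  1.68233134e-05,
        1.27537001e+00, -1.46048715e-01]), 'dq': array([ 0.00085859, -0.00164507, -0.00136351,  0.00139019, -0.00236901,
       -0.00150506]), 'tau': array([ 7.60205112e-04, -4.32005632e+01, -2.44692260e+01,  7.18242559e-02,
        5.25987719e-02, -7.71590885e-05]), 'tool_pos': array([202.74417395, 483.99154705, 291.63106957]), 'tcp_rot': array([-3.14029570e+00, -2.07037748e-04,  2.74482070e+00]), 'contact_force': array([-0.62732883, -0.04731401, -0.29374394]), 'moment': array([ 0.01778626, -0.01179474, -0.03651681]), 'finger_force': 0.0, 'grip_width': 92.04468899523569}
```

View pics/top0b.png

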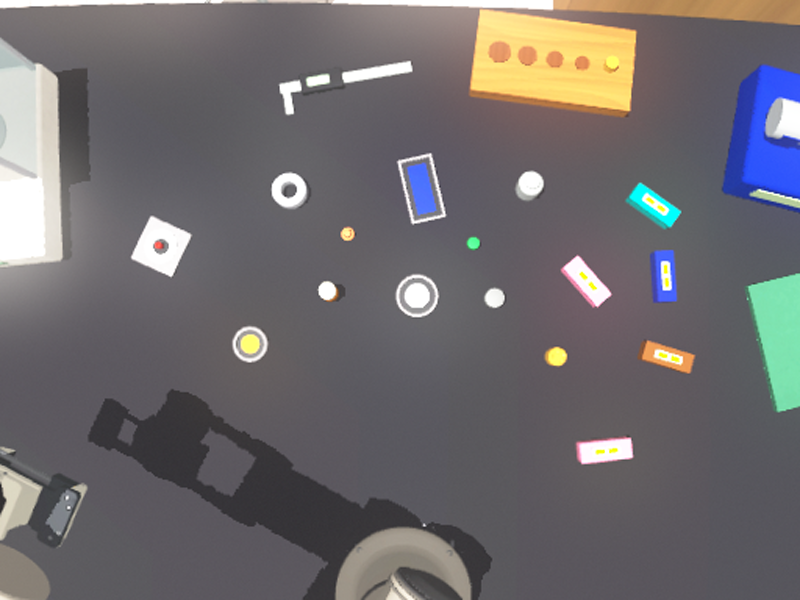

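View pics/side0b.png

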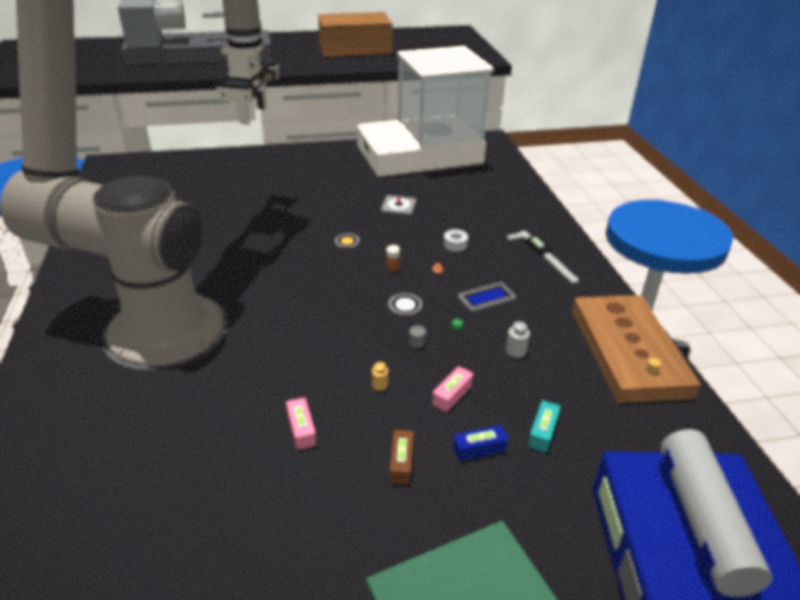

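The top view (800x600) shows:
- **Steel weight:** (530,186). The grey one at (494,298) is a short look-alike.
- **Brass weight:** (556,357).
- **Ring:** (290,190).
- **Blue level:** (664,276). The look-alikes are teal (653,205), pink (585,281), orange (668,357) and pink (605,450).
- **Nests:** steel (417,296), brass (250,344), ring (161,246), level (421,188).
- **Vial:** (329,291).

Next I'll measure these and confirm with a crop.

```bash
cat > h.py <<'E'
import cv2, numpy as np
from scipy.spatial.transform import Rotation as Ro
from plant import readout, viewer, order, bot
def ray(n,uv):
    c=viewer.camera_info(n); K=np.array([[c['fx'],0,c['cx']],[0,c['fy'],c['cy']],[0,0,1]])
    p=cv2.undistortPoints(np.array(uv,float).reshape(-1,1,2),K,c['D']).reshape(-1,2)
    d=np.c_[p[:,0],-p[:,1],-np.ones(len(p))]@Ro.from_euler('xyz',c['rotation']).as_matrix().T
    return c['origin'],d
def plane(n,uv,z):
    o,d=ray(n,uv); return (o+d*((z-o[2])/d[:,2])[:,None])
def meet(uvt,uvs):
    o1,d1=ray('top',uvt);o2,d2=ray('side',uvs);d1=d1[0];d2=d2[0]
    s=np.linalg.lstsq(np.c_[d1,-d2],o2-o1,rcond=None)[0]
    a=o1+s[0]*d1;b=o2+s[1]*d2
    return (a+b)/2,np.linalg.norm(a-b)
def blob(im,c,r,dl=None,bgth=45):
    """pixels in a window differing from the window's border median; returns centroid, minAreaRect"""
    x,y=map(int,c); w=im[y-r:y+r+1,x-r:x+r+1].astype(int)
    bd=np.median(np.r_[w[0],w[-1],w[:,0],w[:,-1]],axis=0)
    m=(np.abs(w-bd).max(2)>bgth).astype(np.uint8)
    k,l,st,ce=cv2.connectedComponentsWithStats(m)
    i=1+np.argmin(np.linalg.norm(ce[1:]-r,axis=1)+(st[1:,4]<6)*99)
    ct=max(cv2.findContours((l==i).astype(np.uint8),0,2)[0],key=len)
    (rx,ry),s,a=cv2.minAreaRect(ct)
    off=np.array([x-r,y-r]); return ce[i]+off,st[i],np.array([rx,ry])+off,cv2.boxPoints(((rx,ry),s,a))+off
E
python3 - <<'E'
from h import *
np.set_printoptions(precision=1,suppress=True)
t=cv2.imread("pics/top0.png");s=cv2.imread("pics/side0.png")
L={'steel':((530,186),(517,340),28,15,16),'brass':((556,357),(380,377),22,11,12),'ring':((290,190),(456,240),13,15,14),
'level':((664,276),(481,443),16,20,22),'steelnest':((417,296),(405,304),5,18,15),'brassnest':((250,344),(347,241),5,15,12),
'ringnest':((161,246),(399,205),4,24,16),'levelnest':((421,188),(487,296),5,26,22),'vial':((329,291),(393,258),26,11,11),
'pink':((585,281),0,16,20,0),'grey':((494,298),0,16,11,0),'orangebit':((348,234),0,10,8,0)}
for k,(a,b,z,r1,r2) in L.items():
    p=blob(t,np.array(a)*.64,r1,bgth=35); print(k,p[0],p[1][2:],'ctr',plane('top',[p[0]],z)[0],'rect',plane('top',[p[2]],z)[0])
    if 'level' in k or k=='ringnest':
        c=plane('top',p[3],z)[:,:2]; e=np.diff(c,axis=0); print('   edges',np.linalg.norm(e,axis=1),np.degrees(np.arctan2(e[:,1],e[:,0])))
    if b:
        q=blob(s,np.array(b)*.64,r2,bgth=35); m,g=meet(p[0],q[0]); print('   side',q[0],q[1][2:],'meet',m,'gap',g)
c=t[60:300,130:450];cv2.imwrite("pics/crop1.png",cv2.resize(c,(800,600),interpolation=2))
E
```

```text
steel [338.3 118.2] [ 18  19 260] ctr [ 648.8 -178.3   28. ] rect [ 648.6 -176.9   28. ]
   side [331.1 216.2] [ 16  23 277] meet [ 650.7 -178.9   27.3] gap 3.3789794215480495
brass [355.3 227.8] [ 15  13 146] ctr [ 380.  -225.2   22. ] rect [ 380.  -225.4   22. ]
   side [242.7 239.9] [ 12  19 192] meet [ 381.  -225.6   20.4] gap 2.007844481299376
ring [184.6 121.5] [ 22  24 362] ctr [633.1 204.6  13. ] rect [633.1 204.9  13. ]
   side [291.2 152.8] [ 17  15 211] meet [634.2 204.2  13.9] gap 2.567788510844349
level [424.3 176.3] [ 18  34 520] ctr [ 512.1 -398.2   16. ] rect [ 512.1 -398.2   16. ]
   edges [40.5 83.2 40.3] [ -84.8 -176.6   94.9]
   side [307.3 281.3] [ 36  21 502] meet [ 513.3 -397.8   18.2] gap 3.0408297379785405
steelnest [266.5 188.8] [ 28  28 605] ctr [470.4  -5.7   5. ] rect [471.1  -5.7   5. ]
   side [259.  194.1] [ 23  15 265] meet [471.9  -5.9   2.7] gap 2.5017406504318465
brassnest [159.6 219.9] [ 23  23 417] ctr [385.1 257.8   5. ] rect [384.8 256.8   5. ]
   side [221.6 153.4] [ 16  10 122] meet [386.5 257.7   4.3] gap 2.747174704727112
ringnest [102.6 157.2] [ 39  40 910] ctr [538.7 412.7   4. ] rect [538.6 412.7   4. ]
   edges [79.8 78.6 79.1] [ -22.8 -113.5  157. ]
   side [254.7 130.4] [ 23  13 235] meet [540.4 413.4   1.6] gap 2.8051775000242287
levelnest [269.5 120.6] [ 32  46 781] ctr [642.4  -8.2   5. ] rect [643.5  -8.1   5. ]
   edges [ 58.4 108.4  57.8] [ -75.1 -165.8  104.8]
   side [311.  189.1] [ 37  19 414] meet [644.5  -8.6   2.7] gap 3.22939390778883
vial [209.8 186.1] [ 14  13 136] ctr [471.4 132.9  26. ] rect [471.6 133.6  26. ]
   side [251.1 162.4] [ 11  16 119] meet [471.8 131.5  36.1] gap 2.453611895223409
pink [374.7 179.9] [ 33  34 531] ctr [ 499.4 -272.6   16. ] rect [ 499.4 -272.8   16. ]
grey [316.  190.2] [ 13  13 136] ctr [ 469.7 -127.5   16. ] rect [ 470.1 -127.5   16. ]
orangebit [222.1 149. ] [ 9  9 68] ctr [566.1 107.8  10. ] rect [566.2 108.   10. ]
```

View pics/crop1.png

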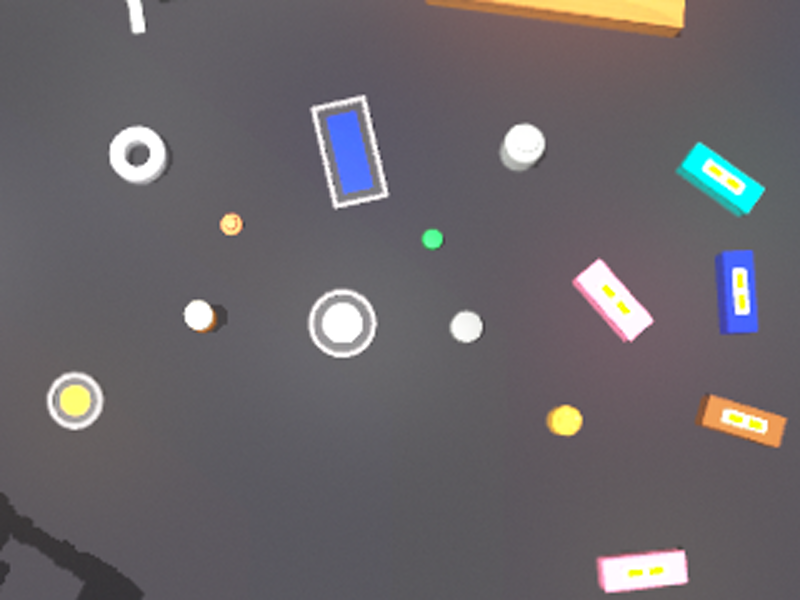

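The crop confirms the identities. The steel weight has a knob and a tall body at crop (523,147), and the grey disc at (466,326) is shorter and narrower. The blue level is at (738,291) and the brass weight at (565,420). The measured sizes and heights agree with the ones given. Moving above the steel weight now.

```bash
A="0"; python3 -m creep '0.011 -0.0165 -0.0065 0 0 0 100; 0.0223 -0.0331 -0.0065 0 0 0 100; 0.0223 -0.0331 -0.0065 0 0 0 100; 0.0223 -0.0331 -0.0065 0 0 0 100; 0.0223 -0.0331 -0.0065 0 0 0 100; 0.0223 -0.0331 -0.0065 0 0 0 100; 0.0223 -0.0331 -0.0065 0 0 0 100; 0.0223 -0.0331 -0.0065 0 0 0 100'
python3 -m creep '0.0223 -0.0331 -0.0065 0 0 0 100; 0.0223 -0.0331 -0.0065 0 0 0 100; 0.0223 -0.0331 -0.0065 0 0 0 100; 0.0223 -0.0331 -0.0065 0 0 0 100; 0.0223 -0.0331 -0.0065 0 0 0 100; 0.0223 -0.0331 -0.0065 0 0 0 100; 0.0223 -0.0331 -0.0065 0 0 0 100; 0.0223 -0.0331 -0.0065 0 0 0 100'
python3 -m creep '0.0223 -0.0331 -0.0065 0 0 0 100; 0.0223 -0.0331 -0.0065 0 0 0 100; 0.0223 -0.0331 -0.0065 0 0 0 100; 0.0223 -0.0331 -0.0065 0 0 0 100; 0.011 -0.0165 0 0 0 0 100; 0 0 0 0 0 0 100; 0 0 0 0 0 0 100; 0 0 0 0 0 0 100'
```

```text
time: 0.77
tool_pos: [370.5, 234.3, 239.9]
tcp_rot: [-3.142, -0.0, 2.745]
contact_force: [0.9, 0.6, -0.1]
grip_width: 91.8
finger_force: 0.0
time: 1.43
tool_pos: [549.0, -30.7, 187.6]
tcp_rot: [3.142, -0.001, 2.744]
contact_force: [1.1, 0.7, 0.7]
grip_width: 91.9
finger_force: 0.0
time: 2.1
tool_pos: [647.9, -176.8, 161.7]
tcp_rot: [3.141, -0.002, 2.745]
contact_force: [-0.1, 0.7, 0.2]
grip_width: 91.8
finger_force: 0.0
```

```bash
python3 -m creep '0.0015 -0.0017 -0.02 0 0 0 100; 0 0 -0.025 0 0 0 100; 0 0 -0.022 0 0 0 100; 0 0 -0.014 0 0 0 100; 0 0 -0.008 0 0 0 100; 0 0 0 0 0 0 70; 0 0 0 0 0 0 50; 0 0 0 0 0 0 20'
python3 -m creep '0 0 0 0 0 0 20; 0 0 0 0 0 0 20; 0 0 0 0 0 0 20; 0 0 0 0 0 0 20; 0 0 0 0 0 0 20; 0 0 0 0 0 0 20; 0 0 0 0 0 0 20; 0 0 0 0 0 0 20'
```

```text
time: 2.77
tool_pos: [650.7, -179.1, 74.8]
tcp_rot: [3.141, 0.002, 2.745]
contact_force: [0.3, 0.0, -0.5]
grip_width: 76.6
finger_force: 0.0
time: 3.43
tool_pos: [650.0, -179.7, 73.4]
tcp_rot: [-3.141, 0.0, 2.745]
contact_force: [-2.0, -2.9, 1.5]
grip_width: 37.2
finger_force: 30.0
```

```bash
python3 -m creep '0 0 0.005 0 0 0 20; 0 0 0.015 0 0 0 20; 0 0 0.02 0 0 0 20; 0 0 0.02 0 0 0 20; 0 0 0.015 0 0 0 20; 0 0 0.005 0 0 0 20; -0.0087 0.0083 0 0 0 0 20; -0.017 0.0165 0 0 0 0 20'
python3 -m creep '-0.02 0.0194 0 0 0 0 20; -0.02 0.0194 0 0 0 0 20; -0.02 0.0194 0 0 0 0 20; -0.02 0.0194 0 0 0 0 20; -0.02 0.0194 0 0 0 0 20; -0.02 0.0194 0 0 0 0 20; -0.018 0.0175 0 0 0 0 20; -0.01 0.0097 0 0 0 0 20'
python3 -m creep '-0.005 0.0047 0 0 0 0 20; 0 0 0 0 0 0 20; 0 0 0 0 0 0 20'
python3 - <<'E'
from h import *
for n in("top","side"):cv2.imwrite(f"pics/{n}1.png",viewer.capture(n)[:,:,::-1])
t=cv2.imread("pics/top1.png")[110:260,190:390];s=cv2.imread("pics/side1.png")[110:260,190:390]
cv2.imwrite("pics/m1.png",np.hstack([cv2.resize(t,(400,300),interpolation=2),cv2.resize(s,(400,300),interpolation=2)]))
E
```

```text
time: 4.1
tool_pos: [625.0, -155.7, 152.7]
tcp_rot: [3.142, 0.002, 2.743]
contact_force: [0.6, 0.6, -5.0]
grip_width: 37.3
finger_force: 30.0
time: 4.77
tool_pos: [473.3, -8.9, 152.3]
tcp_rot: [-3.141, -0.004, 2.746]
contact_force: [0.4, 0.2, -4.4]
grip_width: 37.2
finger_force: 30.0
time: 5.02
tool_pos: [472.0, -6.5, 153.2]
tcp_rot: [3.141, 0.001, 2.745]
contact_force: [-0.1, -0.0, -5.0]
grip_width: 37.3
finger_force: 30.0
```

View pics/m1.png

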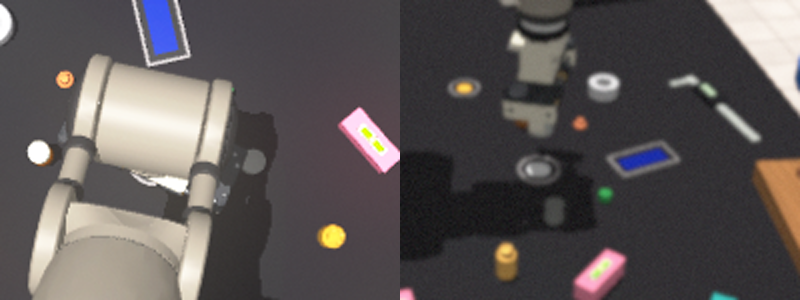

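Side view: the weight hangs upright over the steel nest (panel 537,168). Lowering.

```bash
python3 -m creep '-0.0005 0.0007 -0.01 0 0 0 20; 0 0 -0.018 0 0 0 20; 0 0 -0.018 0 0 0 20; 0 0 -0.014 0 0 0 20; 0 0 -0.008 0 0 0 20; 0 0 -0.003 0 0 0 20; 0 0 -0.002 0 0 0 20; 0 0 -0.001 0 0 0 20'
python3 -m creep '0 0 -0.001 0 0 0 20; 0 0 0 0 0 0 20'
python3 -m creep '0 0 -0.0005 0 0 0 20; 0 0 -0.0005 0 0 0 20; 0 0 0 0 0 0 20'
```

```text
time: 5.78
tool_pos: [471.4, -5.9, 79.4]
tcp_rot: [3.141, 0.001, 2.744]
contact_force: [0.0, 0.0, -4.5]
grip_width: 37.1
finger_force: 30.0
time: 5.95
tool_pos: [471.3, -5.6, 78.7]
tcp_rot: [3.141, 0.001, 2.745]
contact_force: [-0.2, -0.3, -3.8]
grip_width: 37.1
finger_force: 30.0
time: 6.2
tool_pos: [471.0, -5.5, 77.5]
tcp_rot: [3.141, 0.0, 2.745]
contact_force: [0.1, -1.3, -4.6]
grip_width: 37.5
finger_force: 30.0
```

```bash
python3 -m creep '0 0 -0.0005 0 0 0 20; 0 0 0 0 0 0 20; 0 0 0 0 0 0 20'
python3 -m creep '0 0 -0.0005 0 0 0 20; 0 0 0 0 0 0 20; 0 0 0 0 0 0 20'
python3 -m creep '0 0 -0.0005 0 0 0 20; 0 0 0 0 0 0 20; 0 0 0 0 0 0 20'
```

```text
time: 6.45
tool_pos: [471.0, -5.6, 77.3]
tcp_rot: [3.141, 0.001, 2.745]
contact_force: [-2.9, -0.5, 5.6]
grip_width: 37.4
finger_force: 30.0
time: 6.7
tool_pos: [471.0, -5.6, 77.3]
tcp_rot: [3.141, 0.001, 2.745]
contact_force: [-3.8, 0.2, 12.2]
grip_width: 37.2
finger_force: 30.0
time: 6.95
tool_pos: [471.0, -5.6, 77.3]
tcp_rot: [3.141, 0.001, 2.745]
contact_force: [-5.9, 0.4, 17.6]
grip_width: 37.2
finger_force: 30.0
```

```bash
python3 -m creep '0 0 0.0012 0 0 0 20; 0 0 0 0 0 0 20; 0 0 0 0 0 0 45; 0 0 0 0 0 0 55; 0 0 0 0 0 0 75; 0 0 0 0 0 0 100; 0 0 0 0 0 0 100; 0 0 0 0 0 0 100'
python3 -m creep '0 0 0.005 0 0 0 100; 0 0 0.015 0 0 0 100; 0 0 0.02 0 0 0 100; 0 0 0.02 0 0 0 100; 0 0 0.015 0 0 0 100; -0.007 -0.0166 0 0 0 0 100; -0.0117 -0.0285 0 0 0 0 100; -0.012 -0.029 0 0 0 0 100'
python3 -m creep '-0.012 -0.029 0 0 0 0 100; -0.012 -0.029 0 0 0 0 100; -0.012 -0.029 0 0 0 0 100; -0.012 -0.029 0 0 0 0 100; -0.007 -0.017 0 0 0 0 100; -0.005 -0.0125 0 0 0 0 100; 0 0 0 0 0 0 100; 0 0 0 0 0 0 100'
python3 - <<'E'
from h import *
for n in("top","side"):cv2.imwrite(f"pics/{n}2.png",viewer.capture(n)[:,:,::-1])
t=cv2.imread("pics/top2.png")[110:260,190:390];s=cv2.imread("pics/side2.png")[110:260,190:390]
cv2.imwrite("pics/m2.png",np.hstack([cv2.resize(t,(400,300),interpolation=2),cv2.resize(s,(400,300),interpolation=2)]))
E
```

```text
time: 7.62
tool_pos: [470.9, -5.6, 76.8]
tcp_rot: [3.141, -0.0, 2.745]
contact_force: [-0.3, 0.2, 0.1]
grip_width: 69.8
finger_force: 0.0
time: 8.28
tool_pos: [440.1, -79.9, 152.7]
tcp_rot: [3.141, 0.002, 2.747]
contact_force: [0.2, -0.3, -0.2]
grip_width: 91.3
finger_force: 0.0
time: 8.95
tool_pos: [380.0, -225.4, 152.2]
tcp_rot: [3.141, 0.0, 2.743]
contact_force: [0.0, -0.9, -0.6]
grip_width: 91.7
finger_force: 0.0
```

View pics/m2.png

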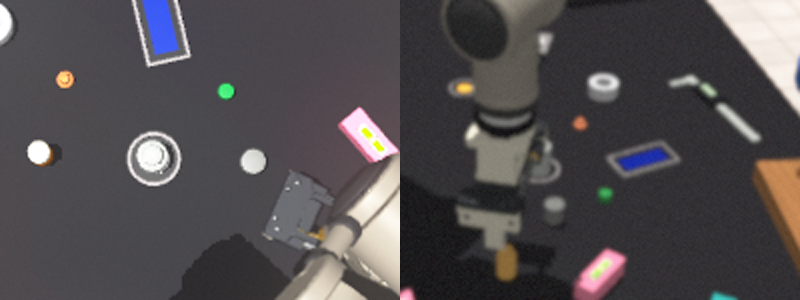

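The steel weight stands centred in its nest (panel 153,157). Now the brass weight.

```bash
python3 -m creep '0.0005 0 -0.02 0 0 0 100; 0 0 -0.025 0 0 0 100; 0 0 -0.018 0 0 0 100; 0 0 -0.012 0 0 0 100; 0 0 -0.006 0 0 0 100; 0 0 0 0 0 0 70; 0 0 0 0 0 0 50; 0 0 0 0 0 0 40'
python3 -m creep '0 0 0 0 0 0 20; 0 0 0 0 0 0 15; 0 0 0 0 0 0 15; 0 0 0 0 0 0 15; 0 0 0 0 0 0 15; 0 0 0 0 0 0 15; 0 0 0 0 0 0 15; 0 0 0 0 0 0 15'
```

```text
time: 9.72
tool_pos: [381.2, -225.2, 71.7]
tcp_rot: [-3.141, 0.001, 2.746]
contact_force: [0.6, 0.1, -0.3]
grip_width: 75.9
finger_force: 0.0
time: 10.38
tool_pos: [380.7, -225.3, 71.0]
tcp_rot: [-3.141, 0.0, 2.745]
contact_force: [0.7, -0.6, 0.6]
grip_width: 27.4
finger_force: 30.0
```

```bash
python3 -m creep '0 0 0.005 0 0 0 15; 0 0 0.015 0 0 0 15; 0 0 0.02 0 0 0 15; 0 0 0.025 0 0 0 15; 0 0 0.02 0 0 0 15; 0 0 0.005 0 0 0 15; 0.005 0.01 0 0 0 0 15; 0 0.025 0 0 0 0 15'
python3 -m creep '0 0.025 0 0 0 0 15; 0 0.025 0 0 0 0 15; 0 0.025 0 0 0 0 15; 0 0.025 0 0 0 0 15; 0 0.025 0 0 0 0 15; 0 0.025 0 0 0 0 15; 0 0.025 0 0 0 0 15; 0 0.025 0 0 0 0 15'
python3 -m creep '0 0.025 0 0 0 0 15; 0 0.025 0 0 0 0 15; 0 0.025 0 0 0 0 15; 0 0.025 0 0 0 0 15; 0 0.025 0 0 0 0 15; 0 0.025 0 0 0 0 15; 0 0.025 0 0 0 0 15; 0 0.025 0 0 0 0 15'
python3 -m creep '0 0.025 0 0 0 0 15; 0 0.012 0 0 0 0 15; 0 0.008 0 0 0 0 15; 0 0.003 0 0 0 0 15; 0 0 0 0 0 0 15; 0 0 0 0 0 0 15'
```

```text
time: 11.05
tool_pos: [386.7, -191.5, 160.8]
tcp_rot: [-3.141, 0.003, 2.742]
contact_force: [0.8, -0.0, -2.8]
grip_width: 27.2
finger_force: 30.0
time: 11.72
tool_pos: [384.5, 11.7, 159.7]
tcp_rot: [-3.141, -0.003, 2.745]
contact_force: [0.9, 0.0, -2.5]
grip_width: 27.2
finger_force: 30.0
time: 12.38
tool_pos: [384.3, 211.4, 159.4]
tcp_rot: [-3.14, -0.002, 2.745]
contact_force: [0.7, 0.1, -2.4]
grip_width: 27.1
finger_force: 30.0
time: 12.88
tool_pos: [385.4, 257.1, 160.6]
tcp_rot: [-3.141, -0.001, 2.744]
contact_force: [0.8, -0.6, -2.5]
grip_width: 27.2
finger_force: 30.0
```

```bash
python3 -m creep '0.0005 0.0005 -0.012 0 0 0 15; 0 0 -0.022 0 0 0 15; 0 0 -0.022 0 0 0 15; 0 0 -0.015 0 0 0 15; 0 0 -0.008 0 0 0 15; 0 0 -0.004 0 0 0 15; 0 0 -0.0015 0 0 0 15; 0 0 0 0 0 0 15'
python3 -m creep '0 0 -0.0005 0 0 0 15; 0 0 -0.0005 0 0 0 15; 0 0 0 0 0 0 15'
python3 -m creep '0 0 -0.0005 0 0 0 15; 0 0 0 0 0 0 15; 0 0 0 0 0 0 15'
```

```text
time: 13.55
tool_pos: [386.6, 258.1, 76.8]
tcp_rot: [3.141, 0.0, 2.744]
contact_force: [0.1, -0.2, -1.8]
grip_width: 27.5
finger_force: 30.0
time: 13.8
tool_pos: [386.4, 258.5, 76.0]
tcp_rot: [3.141, 0.001, 2.745]
contact_force: [-0.8, -0.3, -1.7]
grip_width: 27.2
finger_force: 30.0
time: 14.05
tool_pos: [386.2, 258.4, 75.1]
tcp_rot: [3.141, 0.0, 2.745]
contact_force: [0.6, 0.6, -2.7]
grip_width: 27.0
finger_force: 30.0
```

```bash
python3 -m creep '0 0 -0.0005 0 0 0 15; 0 0 0 0 0 0 15; 0 0 0 0 0 0 15'
python3 -m creep '0 0 -0.0003 0 0 0 15; 0 0 0 0 0 0 15; 0 0 0 0 0 0 15'
```

```text
time: 14.3
tool_pos: [386.2, 258.4, 75.0]
tcp_rot: [3.141, 0.0, 2.745]
contact_force: [-1.6, -1.5, 4.9]
grip_width: 27.4
finger_force: 30.0
time: 14.55
tool_pos: [386.2, 258.4, 75.0]
tcp_rot: [3.141, 0.0, 2.745]
contact_force: [-2.1, -0.4, 8.7]
grip_width: 27.2
finger_force: 30.0
```

```bash
python3 -m creep '0 0 0.0005 0 0 0 15; 0 0 0 0 0 0 15; 0 0 0 0 0 0 35; 0 0 0 0 0 0 45; 0 0 0 0 0 0 70; 0 0 0 0 0 0 100; 0 0 0 0 0 0 100; 0 0 0 0 0 0 100'
python3 -m creep '0 0 0.005 0 0 0 100; 0 0 0.015 0 0 0 100; 0 0 0.02 0 0 0 100; 0 0 0.02 0 0 0 100; 0 0 0.02 0 0 0 100; 0.0125 -0.0027 0 0 0 0 100; 0.025 -0.0055 0 0 0 0 100; 0.03 -0.0065 0 0 0 0 100'
python3 -m creep '0.03 -0.0065 0 0 0 0 100; 0.03 -0.0065 0 0 0 0 100; 0.03 -0.0065 0 0 0 0 100; 0.03 -0.0065 0 0 0 0 100; 0.03 -0.0065 0 0 0 0 100; 0.02 -0.0044 0 0 0 0 100; 0.01 -0.0024 0 0 0 0 100; 0 0 0 0 0 0 100'
python3 - <<'E'
from h import *
for n in("top","side"):cv2.imwrite(f"pics/{n}3.png",viewer.capture(n)[:,:,::-1])
t=cv2.imread("pics/top3.png")[110:260,90:290];s=cv2.imread("pics/side3.png")[80:230,170:370]
cv2.imwrite("pics/m3.png",np.hstack([cv2.resize(t,(400,300),interpolation=2),cv2.resize(s,(400,300),interpolation=2)]))
print(readout.get_obs()['tool_pos'])
E
```

```text
time: 15.22
tool_pos: [386.2, 258.3, 74.6]
tcp_rot: [3.142, -0.0, 2.745]
contact_force: [-0.8, 0.9, -0.3]
grip_width: 60.4
finger_force: 0.0
time: 15.88
tool_pos: [453.9, 243.6, 155.0]
tcp_rot: [3.141, 0.0, 2.747]
contact_force: [0.4, 0.8, 1.0]
grip_width: 91.7
finger_force: 0.0
time: 16.55
tool_pos: [635.8, 202.8, 153.3]
tcp_rot: [3.142, 0.001, 2.743]
contact_force: [-0.5, -0.6, -0.2]
grip_width: 91.9
finger_force: 0.0
[633.37071324 203.93529194 153.5331898 ]
```

View pics/m3.png

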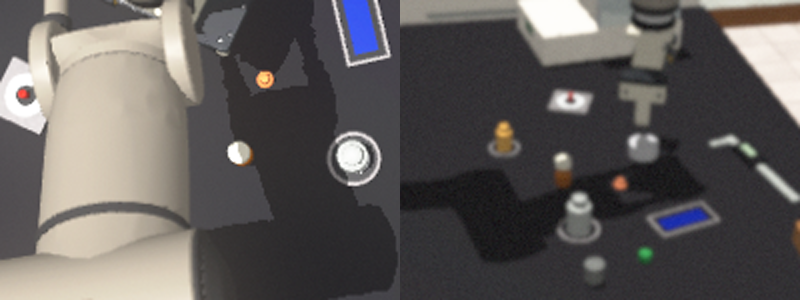

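Brass stands upright in its nest (side panel 504,140) and the vial is untouched. Now the ring, and I'll measure the post's exact position too.

```bash
python3 -m creep '0 0 -0.02 0 0 0 100; 0 0 -0.025 0 0 0 100; 0 0 -0.02 0 0 0 100; 0 0 -0.012 0 0 0 100; 0 0 -0.0065 0 0 0 100; 0 0 0 0 0 0 80; 0 0 0 0 0 0 70; 0 0 0 0 0 0 60'
python3 -m creep '0 0 0 0 0 0 50; 0 0 0 0 0 0 40; 0 0 0 0 0 0 40; 0 0 0 0 0 0 40; 0 0 0 0 0 0 40; 0 0 0 0 0 0 40'
python3 - <<'E'
from h import *
P=[]
for n,z,(x,y) in (("top",12,(103,157)),("side",12,(255,128))):
    im=cv2.imread(f"pics/{n}0.png").astype(int);w=im[y-14:y+15,x-14:x+15]
    m=(w[:,:,2]-w[:,:,:2].max(2))>50; v,u=np.nonzero(m); c=(u.mean()+x-14,v.mean()+y-14); P.append(c)
    print(n,m.sum(),c,plane(n,[c],z)[0])
print(meet(*P))
E
```

```text
time: 17.32
tool_pos: [634.3, 204.6, 72.6]
tcp_rot: [3.14, 0.002, 2.745]
contact_force: [0.1, 0.5, 0.3]
grip_width: 76.2
finger_force: 0.0
time: 17.82
tool_pos: [633.7, 203.9, 71.8]
tcp_rot: [-3.141, 0.0, 2.745]
contact_force: [-2.5, -2.7, 5.1]
grip_width: 52.4
finger_force: 30.0
top 22 (np.float64(101.18181818181819), np.float64(156.45454545454547)) [539.48889282 413.81427663  12.        ]
side 4 (np.float64(254.75), np.float64(127.0)) [543.4730042  422.08869063  12.        ]
(array([539.9964856 , 411.61512008,  17.73774584]), np.float64(2.582124005041616))
```

```bash
python3 -m creep '0 0 0 0 0 0 40; 0 0 0 0 0 0 40; 0 0 0 0 0 0 40'
python3 -m creep '0 0 0.002 0 0 0 40; 0 0 0.003 0 0 0 40; 0 0 0.01 0 0 0 40; 0 0 0.015 0 0 0 40; 0 0 0.02 0 0 0 40; 0 0 0.02 0 0 0 40; 0 0 0.01 0 0 0 40; 0 0 0 0 0 0 40'
python3 - <<'E'
from h import *
for n in("top","side"):cv2.imwrite(f"pics/{n}4.png",viewer.capture(n)[:,:,::-1])
t=cv2.imread("pics/top4.png")[60:210,110:310];s=cv2.imread("pics/side4.png")[80:180,230:363]
cv2.imwrite("pics/m4.png",np.hstack([cv2.resize(t,(400,300),interpolation=2),cv2.resize(s,(400,300),interpolation=2)]))
E
```

```text
time: 18.07
tool_pos: [633.7, 203.9, 71.8]
tcp_rot: [-3.141, 0.0, 2.745]
contact_force: [-1.7, -2.8, 5.3]
grip_width: 52.2
finger_force: 30.0
time: 18.73
tool_pos: [635.0, 204.8, 154.4]
tcp_rot: [3.138, 0.005, 2.745]
contact_force: [0.7, 1.1, -2.5]
grip_width: 52.6
finger_force: 29.9
```

View pics/m4.png

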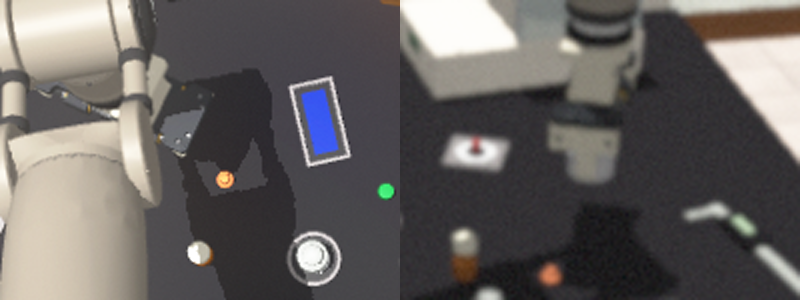

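Ring held level and clear of the bench. Carrying it to the post.

```bash
python3 -m creep '-0.005 0.0112 0 0 0 0 40; -0.0104 0.0232 0 0 0 0 40; -0.0104 0.0232 0 0 0 0 40; -0.0104 0.0232 0 0 0 0 40; -0.0104 0.0232 0 0 0 0 40; -0.0104 0.0232 0 0 0 0 40; -0.0104 0.0232 0 0 0 0 40; -0.0104 0.0232 0 0 0 0 40'
python3 -m creep '-0.0104 0.0232 0 0 0 0 40; -0.004 0.0082 0 0 0 0 40; -0.0017 0.0036 0 0 0 0 40; 0 0 0 0 0 0 40; 0 0 0 0 0 0 40'
python3 -m creep '0 0 -0.01 0 0 0 40; 0 0 -0.015 0 0 0 40; 0 0 -0.015 0 0 0 40; 0 0 -0.008 0 0 0 40; 0 0 0 0 0 0 40; 0 0 0 0 0 0 40'
python3 - <<'E'
from h import *
for n in("top","side"):cv2.imwrite(f"pics/{n}5.png",viewer.capture(n)[:,:,::-1])
t=cv2.imread("pics/top5.png")[100:220,40:200];s=cv2.imread("pics/side5.png")[80:180,190:323]
cv2.imwrite("pics/m5.png",np.hstack([cv2.resize(t,(400,300),interpolation=2),cv2.resize(s,(400,300),interpolation=2)]))
print(readout.get_obs()['tool_pos'])
E
```

```text
time: 19.5
tool_pos: [554.0, 379.5, 149.3]
tcp_rot: [-3.14, -0.002, 2.745]
contact_force: [0.4, -0.5, -3.5]
grip_width: 52.8
finger_force: 29.9
time: 19.92
tool_pos: [539.8, 412.3, 150.4]
tcp_rot: [-3.14, -0.0, 2.745]
contact_force: [0.8, -0.9, -3.2]
grip_width: 52.1
finger_force: 29.9
time: 20.42
tool_pos: [540.1, 412.2, 102.6]
tcp_rot: [-3.141, -0.001, 2.744]
contact_force: [0.5, 0.4, -2.9]
grip_width: 52.4
finger_force: 29.9
[540.48512265 412.86855453 103.99373409]
```

View pics/m5.png

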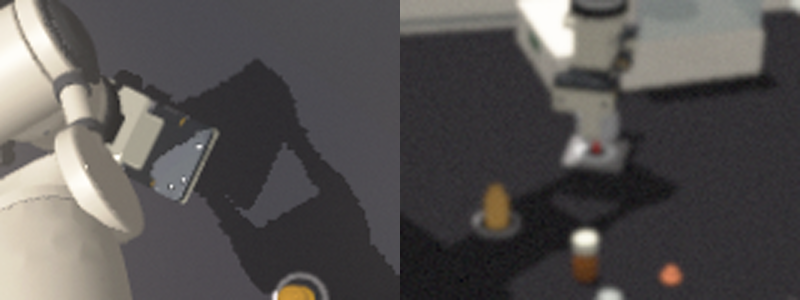

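The ring is just above the red post (side panel 597,149) and in line with it. Lowering.

```bash
python3 -m creep '0 0 -0.004 0 0 0 40; 0 0 -0.004 0 0 0 40; 0 0 -0.004 0 0 0 40; 0 0 -0.004 0 0 0 40; 0 0 -0.004 0 0 0 40; 0 0 -0.003 0 0 0 40; 0 0 -0.001 0 0 0 40; 0 0 0 0 0 0 40'
python3 -m creep '0 0 -0.001 0 0 0 40; 0 0 0 0 0 0 40; 0 0 0 0 0 0 40'
python3 -m creep '0 0 -0.0005 0 0 0 40; 0 0 -0.0005 0 0 0 40; 0 0 0 0 0 0 40; 0 0 0 0 0 0 40'
```

```text
time: 21.18
tool_pos: [539.6, 412.9, 78.6]
tcp_rot: [-3.141, -0.0, 2.745]
contact_force: [-0.3, 0.4, -2.7]
grip_width: 52.5
finger_force: 29.9
time: 21.43
tool_pos: [539.8, 413.0, 78.3]
tcp_rot: [3.141, 0.0, 2.745]
contact_force: [0.3, 0.3, -3.9]
grip_width: 51.8
finger_force: 29.9
time: 21.77
tool_pos: [539.8, 412.9, 77.1]
tcp_rot: [3.142, 0.0, 2.745]
contact_force: [-0.3, 1.1, -2.9]
grip_width: 52.5
finger_force: 29.9
```

```bash
python3 -m creep '0 0 -0.0005 0 0 0 40; 0 0 0 0 0 0 40; 0 0 0 0 0 0 40'
python3 -m creep '0 0 -0.0005 0 0 0 40; 0 0 0 0 0 0 40; 0 0 0 0 0 0 40'
python3 -m creep '0 0 -0.0005 0 0 0 40; 0 0 0 0 0 0 40; 0 0 0 0 0 0 40'
```

```text
time: 22.02
tool_pos: [539.8, 412.9, 76.6]
tcp_rot: [3.142, -0.0, 2.745]
contact_force: [0.5, 0.1, -3.0]
grip_width: 52.3
finger_force: 29.9
time: 22.27
tool_pos: [539.8, 412.9, 76.1]
tcp_rot: [-3.142, -0.0, 2.745]
contact_force: [-0.6, 0.1, -2.5]
grip_width: 52.6
finger_force: 29.9
time: 22.52
tool_pos: [539.8, 413.0, 75.9]
tcp_rot: [3.141, 0.0, 2.745]
contact_force: [-0.5, -0.7, -0.3]
grip_width: 52.4
finger_force: 29.9
```

```bash
python3 -m creep '0 0 -0.0002 0 0 0 40; 0 0 0 0 0 0 55; 0 0 0 0 0 0 65; 0 0 0 0 0 0 75; 0 0 0 0 0 0 100; 0 0 0 0 0 0 100; 0 0 0 0 0 0 100; 0 0 0 0 0 0 100'
python3 -m creep '0 0 0.005 0 0 0 100; 0 0 0.015 0 0 0 100; 0 0 0.02 0 0 0 100; 0 0 0.025 0 0 0 100; 0 0 0.02 0 0 0 100; 0 0 0.005 0 0 0 100; 0 -0.015 0 0 0 0 100; 0 -0.035 0 0 0 0.035 100'
python3 -m creep '0 -0.035 0 0 0 0.035 100; 0 -0.035 0 0 0 0.035 100; 0 -0.035 0 0 0 0.035 100; 0 -0.035 0 0 0 0.035 100; 0 -0.035 0 0 0 0.035 100; 0 -0.035 0 0 0 0.035 100; 0 -0.035 0 0 0 0.035 100; 0 -0.035 0 0 0 0.035 100'
python3 - <<'E'
from h import *
for n in("top","side"):cv2.imwrite(f"pics/{n}6.png",viewer.capture(n)[:,:,::-1])
t=cv2.imread("pics/top6.png");s=cv2.imread("pics/side6.png")[80:180,190:323]
cv2.imwrite("pics/m6.png",np.hstack([cv2.resize(t[100:220,50:210],(400,300),interpolation=2),cv2.resize(s,(400,300),interpolation=2)]))
o=readout.get_obs();print(o['tool_pos'],o['tcp_rot'],o['joint_positions'])
for f in("top0","top6"):
    im=cv2.imread(f"pics/{f}.png")
    hsv=cv2.cvtColor(cv2.resize(im,None,fx=4,fy=4,interpolation=cv2.INTER_CUBIC),cv2.COLOR_BGR2HSV)
    for nm,(x,y),r,z in(('level',(424,176),22,30),('nestrect',(269,120),22,4)):
        X=4*x;Y=4*y;w=hsv[Y-4*r:Y+4*r,X-4*r:X+4*r]
        for vlo in(60,140,180):
            m=cv2.inRange(w,(105,100,vlo),(130,255,255))
            m=cv2.morphologyEx(m,cv2.MORPH_CLOSE,np.ones((41,41)))
            cs=cv2.findContours(m,0,2)[0]
            if not cs: continue
            b=cv2.boxPoints(cv2.minAreaRect(max(cs,key=cv2.contourArea)))+[X-4*r,Y-4*r]; b=(b-1.5)/4
            c=plane('top',b,z)[:,:2];e=np.diff(c,axis=0)
            print(f,nm,vlo,c.mean(0).round(1),np.linalg.norm(e,axis=1).round(1),np.degrees(np.arctan2(e[:,1],e[:,0])).round(1))
E
```

```text
time: 23.18
tool_pos: [539.8, 412.9, 75.4]
tcp_rot: [3.141, 0.0, 2.745]
contact_force: [0.0, -0.3, -0.6]
grip_width: 87.6
finger_force: 0.0
time: 23.85
tool_pos: [539.2, 365.6, 165.5]
tcp_rot: [3.139, 0.001, 2.783]
contact_force: [0.2, -1.2, -0.2]
grip_width: 92.0
finger_force: 0.0
time: 24.52
tool_pos: [539.2, 81.3, 165.0]
tcp_rot: [3.142, -0.001, 3.062]
contact_force: [0.9, 0.2, 0.0]
grip_width: 91.7
finger_force: 0.0
[539.63353948  78.52061216 164.94232812] [-3.14032613e+00 -8.04770990e-04  3.05592434e+00] [ 4.48476761e-03  5.11931018e-01  1.63803290e+00 -1.41975132e-03
  9.92544728e-01 -1.47986723e+00]
top0 level 60 [ 504.8 -394.1] [40.5 94.7 40.2] [ -84.7 -176.4   95. ]
top0 level 140 [ 504.8 -394.2] [40.5 94.7 40.2] [ -84.7 -176.5   94.9]
top0 level 180 [ 504.8 -396.9] [33.7 94.  33.4] [ -84.9 -176.7   94.8]
top0 nestrect 60 [637.9  -9.4] [34.2 95.  33.9] [ -76.4 -167.   103.5]
top0 nestrect 140 [637.9  -9.4] [34.2 95.  33.9] [ -76.4 -167.   103.5]
top0 nestrect 180 [637.7  -9.5] [34.2 94.5 33.9] [ -76.4 -167.   103.5]
top6 level 60 [ 504.8 -394. ] [40.6 94.8 40.4] [ -84.4 -176.2   95.2]
top6 level 140 [ 504.8 -396.8] [33.1 94.  32.9] [ -84.8 -176.6   94.8]
top6 level 180 [ 505.2 -397.4] [30.1 91.9 29.9] [ -84.5 -176.2   95.1]
top6 nestrect 60 [643.1  -8. ] [32.3 82.8 32.1] [ -75.1 -165.7  104.8]
top6 nestrect 140 [643.3  -8. ] [32.3 82.3 32.1] [ -75.1 -165.7  104.8]
top6 nestrect 180 [643.2  -8.1] [30.6 80.6 30.4] [ -74.9 -165.6  105. ]
```

View pics/m6.png

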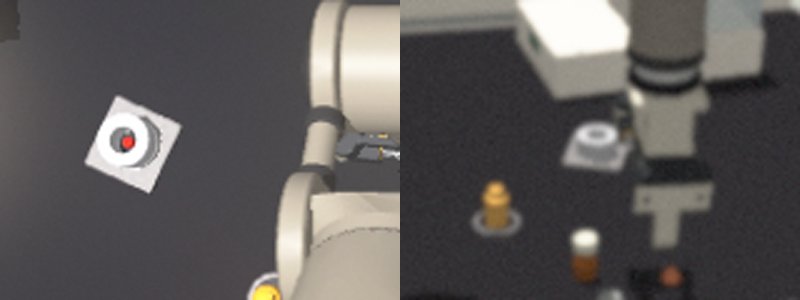

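The ring sits over the post. On to the blue level.

```bash
python3 -m creep '-0.0027 -0.02 0 0 0 0.0145 100; -0.0027 -0.035 0 0 0 0.0145 100; -0.0027 -0.035 0 0 0 0.0145 100; -0.0027 -0.035 0 0 0 0.0145 100; -0.0027 -0.035 0 0 0 0.0145 100; -0.0027 -0.035 0 0 0 0.0145 100; -0.0027 -0.035 0 0 0 0.0145 100; -0.0027 -0.035 0 0 0 0.0145 100'
python3 -m creep '-0.0027 -0.035 0 0 0 0.0145 100; -0.0027 -0.035 0 0 0 0.0145 100; 0 -0.035 0 0 0 0 100; 0 -0.035 0 0 0 0 100; 0 -0.035 0 0 0 0 100; 0 -0.025 0 0 0 0 100; 0 -0.01 0 0 0 0 100; 0 0 0 0 0 0 100'
python3 -m creep '0 0 0 0 0 0 100; 0 0 0 0 0 0 100; 0 0 0 0 0 0 100'
python3 -c "
from h import *
o=readout.get_obs();print(o['tool_pos'],o['tcp_rot'],o['joint_positions'])"
```

```text
time: 25.28
tool_pos: [517.9, -183.0, 165.0]
tcp_rot: [3.141, -0.0, -3.107]
contact_force: [0.6, 0.1, 0.3]
grip_width: 91.9
finger_force: 0.0
time: 25.95
tool_pos: [512.5, -393.6, 164.5]
tcp_rot: [3.141, -0.0, -3.081]
contact_force: [-0.1, 0.1, 0.4]
grip_width: 92.0
finger_force: 0.0
time: 26.2
tool_pos: [513.2, -390.2, 165.5]
tcp_rot: [3.141, -0.0, -3.077]
contact_force: [-0.0, -0.4, 0.1]
grip_width: 91.8
finger_force: 0.0
[ 513.20314207 -390.17525085  165.45040489] [ 3.14066503e+00 -3.41536010e-04 -3.07660854e+00] [-7.68977849e-01  6.71782400e-01  1.33075677e+00  4.07623126e-04
  1.13997001e+00 -2.40492853e+00]
```

```bash
python3 -m creep '-0.0003 -0.0076 -0.01 0 0 0 100; 0 0 -0.02 0 0 0 100; 0 0 -0.025 0 0 0 100; 0 0 -0.02 0 0 0 100; 0 0 -0.013 0 0 0 100; 0 0 -0.0065 0 0 0 100; 0 0 0 0 0 0 70; 0 0 0 0 0 0 55'
python3 -m creep '0 0 0 0 0 0 45; 0 0 0 0 0 0 40; 0 0 0 0 0 0 20; 0 0 0 0 0 0 20; 0 0 0 0 0 0 20; 0 0 0 0 0 0 20; 0 0 0 0 0 0 20; 0 0 0 0 0 0 20'
python3 -m creep '0 0 0.003 0 0 0 20; 0 0 0.007 0 0 0 20; 0 0 0.015 0 0 0 20; 0 0 0.02 0 0 0 20; 0 0 0.02 0 0 0 20; 0 0 0.015 0 0 0 20; 0 0 0.01 0 0 0 20; 0 0 0 0 0 0 20'
python3 - <<'E'
from h import *
for n in("top","side"):cv2.imwrite(f"pics/{n}7.png",viewer.capture(n)[:,:,::-1])
t=cv2.imread("pics/top7.png")[100:250,300:500];s=cv2.imread("pics/side7.png")[200:320,230:390]
cv2.imwrite("pics/m7.png",np.hstack([cv2.resize(t,(400,300),interpolation=2),cv2.resize(s,(400,300),interpolation=2)]))
E
```

```text
time: 26.87
tool_pos: [512.8, -399.9, 71.3]
tcp_rot: [-3.141, 0.0, -3.078]
contact_force: [-0.0, -0.3, 0.8]
grip_width: 82.9
finger_force: 0.0
time: 27.53
tool_pos: [512.5, -399.7, 71.0]
tcp_rot: [-3.142, 0.0, -3.078]
contact_force: [0.8, 0.5, -0.1]
grip_width: 30.0
finger_force: 18.7
time: 28.2
tool_pos: [513.2, -400.3, 163.6]
tcp_rot: [-3.138, 0.003, -3.078]
contact_force: [0.7, -0.6, -3.0]
grip_width: 29.6
finger_force: 30.0
```

View pics/m7.png

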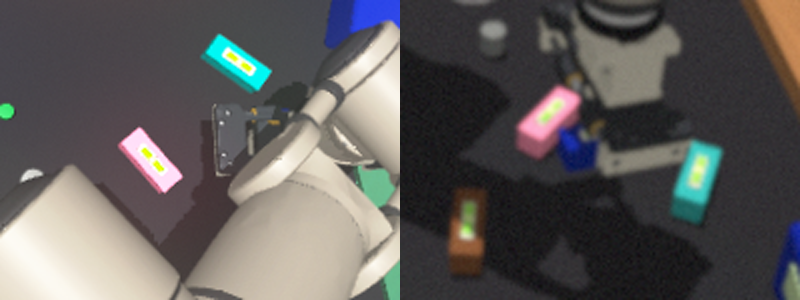

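The blue level is held and lifted (side panel 578,150), and the neighbours are undisturbed. Carrying it to its nest.

```bash
python3 -m creep '0.0047 0.014 0 0 0 0.0185 20; 0.0094 0.028 0 0 0 0.0185 20; 0.0094 0.028 0 0 0 0.0185 20; 0.0094 0.028 0 0 0 0.0185 20; 0.0094 0.028 0 0 0 0.0185 20; 0.0094 0.028 0 0 0 0.0185 20; 0.0094 0.028 0 0 0 0.0185 20; 0.0094 0.028 0 0 0 0.0185 20'
python3 -m creep '0.0094 0.028 0 0 0 0.0185 20; 0.0094 0.028 0 0 0 0.0185 20; 0.0094 0.028 0 0 0 0 20; 0.0094 0.028 0 0 0 0 20; 0.0094 0.028 0 0 0 0 20; 0.009 0.026 0 0 0 0 20; 0.004 0.011 0 0 0 0 20; 0 0 0 0 0 0 20'
python3 -m creep '0 0 0 0 0 0 20; 0 0 0 0 0 0 20; 0 0 0 0 0 0 20; 0 0 0 0 0 0 20'
python3 -c "
from h import *
o=readout.get_obs();print(o['tool_pos'],o['tcp_rot'])"
```

```text
time: 28.97
tool_pos: [582.6, -187.2, 159.4]
tcp_rot: [3.139, -0.002, -2.929]
contact_force: [1.2, 0.1, -3.4]
grip_width: 29.9
finger_force: 30.0
time: 29.63
tool_pos: [642.8, -9.0, 159.5]
tcp_rot: [3.14, -0.002, -2.889]
contact_force: [0.9, -1.0, -3.2]
grip_width: 29.6
finger_force: 30.0
time: 29.97
tool_pos: [642.7, -13.9, 160.8]
tcp_rot: [3.142, -0.0, -2.895]
contact_force: [-0.2, 0.7, -2.9]
grip_width: 29.7
finger_force: 30.0
[642.68285171 -13.93944011 160.83310599] [ 3.14151807e+00 -3.87178831e-04 -2.89498839e+00]
```

```bash
python3 -m creep '0.001 0.0055 -0.005 0 0 0.005 20; 0 0 -0.015 0 0 0 20; 0 0 -0.02 0 0 0 20; 0 0 -0.02 0 0 0 20; 0 0 -0.013 0 0 0 20; 0 0 -0.008 0 0 0 20; 0 0 -0.002 0 0 0 20; 0 0 0 0 0 0 20'
python3 -m creep '0 0 -0.0005 0 0 0 20; 0 0 0 0 0 0 20; 0 0 0 0 0 0 20'
```

```text
time: 30.63
tool_pos: [644.0, -7.3, 77.7]
tcp_rot: [3.141, -0.0, -2.889]
contact_force: [-0.4, 0.7, -2.5]
grip_width: 29.9
finger_force: 30.0
time: 30.88
tool_pos: [644.5, -7.2, 78.5]
tcp_rot: [-3.141, 0.002, -2.888]
contact_force: [0.1, -0.4, -2.6]
grip_width: 29.7
finger_force: 30.0
```

```bash
python3 -m creep '0 -0.001 -0.001 0 0 0 20; 0 0 -0.001 0 0 0 20; 0 0 0 0 0 0 20; 0 0 0 0 0 0 20'
python3 -m creep '0 0 -0.0005 0 0 0 20; 0 0 0 0 0 0 20; 0 0 0 0 0 0 20'
python3 -m creep '0 0 -0.0005 0 0 0 20; 0 0 0 0 0 0 20; 0 0 0 0 0 0 20'
```

```text
time: 31.22
tool_pos: [643.9, -8.2, 75.4]
tcp_rot: [3.141, -0.0, -2.888]
contact_force: [-0.2, -0.4, -3.7]
grip_width: 30.0
finger_force: 30.0
time: 31.47
tool_pos: [644.1, -8.2, 75.0]
tcp_rot: [3.142, 0.0, -2.888]
contact_force: [0.2, -0.8, -2.3]
grip_width: 30.1
finger_force: 30.0
time: 31.72
tool_pos: [644.1, -8.2, 75.0]
tcp_rot: [-3.142, 0.0, -2.888]
contact_force: [-1.5, -0.3, 3.0]
grip_width: 29.6
finger_force: 30.0
```

```bash
python3 -m creep '0 0 0 0 0 0 35; 0 0 0 0 0 0 40; 0 0 0 0 0 0 50; 0 0 0 0 0 0 70; 0 0 0 0 0 0 90; 0 0 0 0 0 0 90; 0 0 0 0 0 0 90; 0 0 0 0 0 0 90'
python3 -m creep '0 0 0.005 0 0 0 90; 0 0 0.015 0 0 0 90; 0 0 0.025 0 0 0 90; 0 0 0.03 0 0 0 90; 0 0 0.03 0 0 0 90; 0 0 0.015 0 0 0 90; -0.005 -0.02 0 0 0 0 90; -0.01 -0.03 0 0 0 0 90'
python3 -m creep '-0.01 -0.03 0 0 0 0 90; -0.01 -0.03 0 0 0 0 90; -0.01 -0.03 0 0 0 0 90; -0.01 -0.03 0 0 0 0 90; -0.01 -0.03 0 0 0 0 90; -0.01 -0.03 0 0 0 0 90; -0.01 -0.03 0 0 0 0 90; -0.01 -0.03 0 0 0 0 90'
python3 -m creep '-0.01 -0.02 0 0 0 0 90; -0.005 -0.01 0 0 0 0 90; 0 0 0 0 0 0 90; 0 0 0 0 0 0 90; 0 0 0 0 0 0 90; 0 0 0 0 0 0 90'
python3 - <<'E'
from h import *
for n in("top","side"):cv2.imwrite(f"pics/{n}8.png",viewer.capture(n)[:,:,::-1])
t=cv2.imread("pics/top8.png")[80:260,70:310];s=cv2.imread("pics/side8.png")[90:250,180:340]
cv2.imwrite("pics/t8.png",cv2.resize(t,(800,600),interpolation=2));cv2.imwrite("pics/s8.png",cv2.resize(s,(600,600),interpolation=2))
for f in("top0","top8"):
    print(f,blob(cv2.imread(f"pics/{f}.png"),(210,186),11,bgth=35)[0])
E
```

```text
time: 32.38
tool_pos: [644.0, -8.2, 74.4]
tcp_rot: [3.141, -0.0, -2.888]
contact_force: [-0.1, 0.5, -0.2]
grip_width: 72.1
finger_force: 0.0
time: 33.05
tool_pos: [630.1, -56.5, 196.7]
tcp_rot: [-3.14, 0.004, -2.885]
contact_force: [0.0, -0.9, 0.1]
grip_width: 82.6
finger_force: 0.0
time: 33.72
tool_pos: [548.3, -299.5, 195.0]
tcp_rot: [-3.141, 0.0, -2.888]
contact_force: [0.4, -1.0, 0.1]
grip_width: 82.8
finger_force: 0.0
time: 34.22
tool_pos: [534.7, -326.6, 194.5]
tcp_rot: [3.141, 0.0, -2.887]
contact_force: [0.4, -0.5, -0.5]
grip_width: 82.4
finger_force: 0.0
top0 [209.77205882 186.06617647]
top8 [209.6259542  186.06870229]
```

View pics/t8.png

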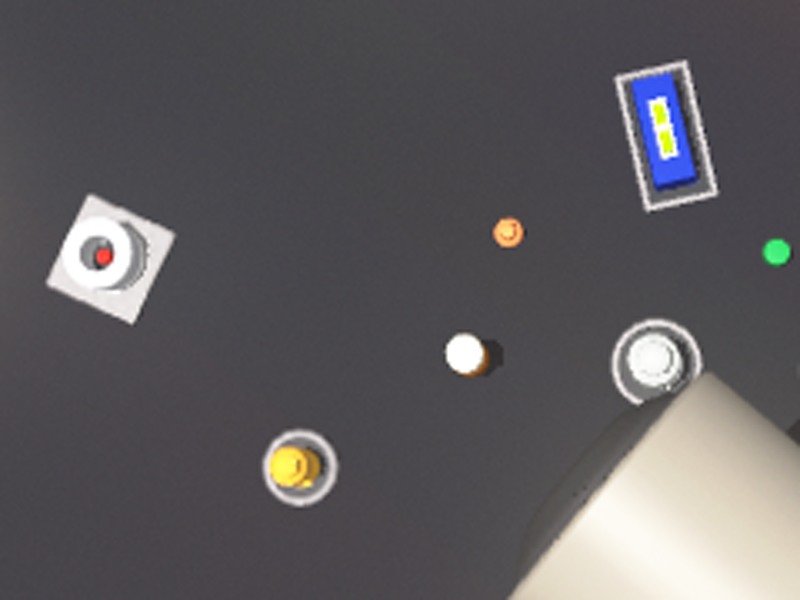

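View pics/s8.png

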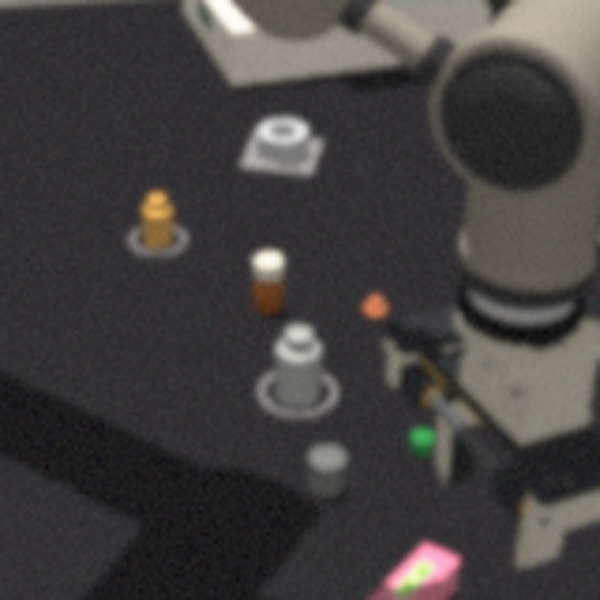

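All four are seated upright in their nests: ring (98,255), brass (298,466), steel (655,360) and level (663,130) in the top crop. The vial has not moved.

```bash
python3 -c "
from plant import order; print(order.close_job())"
```

```text
the job is handed in; nothing more can be done
None
```

I set all four standards down upright in their own nests, in the order listed, and released them; the vial was not moved, and I handed the job in at about 34 s (limit 115 s).

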